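# Find the soft foot-control spring on the spring tester

### The job

Three return springs from the foot controls stand on the spring tester, and one of them has gone soft: loaded until the dial needle points at the green mark, its blue cap sinks below the red line of the gauge bar, while the caps of the good ones stay above it. Press the springs one at a time from above until you have found the soft one and held it for a moment with the needle on the green mark, never letting the needle run into the red zone. Then take the soft spring off and leave it standing upright in the empty steel tray, with the two good ones still standing where they are and the other things on the desk left alone.

Things in the scene. Friction and masses are not known exactly. Their poses are not given: they have to be found in the camera images.
- tester: Grey spring tester, fixed. Origin: centre of its 130 x 300 mm base at desk level; y along its length, -x its front. A tilted white dial juts out in front to x = -118 mm, 80 mm high. Steel load plate on the base, top 50 mm above the desk unloaded; spring places (engraved circles) at x = 0, y = -90, 0, +90 mm. A gauge bar behind them on two posts (x = 48, y = +/-141 mm) ends 82 mm over the plate.
- gauge_line (a point): Middle of the red line along the top edge of the gauge bar, 76 mm above the top of the load plate: the least loaded length of a good spring, from the plate to the flat top of its cap. The bar rides on the plate, so it sinks with it.
- dial (a joint): Needle of the tester's dial, rad, clockwise from the zero tick; it shows the load on the plate, 8.3 N per rad: 0 unloaded, 1.8 at the green mark (rated load, about 15.5 N), red zone (overload) from 2.7, about 23 N. The load plate sinks 5.6 mm per rad: 10 mm at the green mark.
- spring_a_cap_mid (a point): Return spring standing loose on the load plate, 110 mm tall unloaded, 0.15 kg: steel coil on a telescopic guide, grey foot 42 mm across. Point: centre of its blue cap (34 mm across, 16 mm tall, flat top 8 mm above the point; grip here), 102 mm above the underside. The cap slides straight down, up to 48 mm, from 2 N at 0.3 to 0.55 N/mm. All three look alike; z is up the spring.
- spring_b_cap_mid (a point): Return spring standing loose on the load plate, 110 mm tall unloaded, 0.15 kg: steel coil on a telescopic guide, grey foot 42 mm across. Point: centre of its blue cap (34 mm across, 16 mm tall, flat top 8 mm above the point; grip here), 102 mm above the underside. The cap slides straight down, up to 48 mm, from 2 N at 0.3 to 0.55 N/mm. All three look alike; z is up the spring.
- spring_c_cap_mid (a point): Return spring standing loose on the load plate, 110 mm tall unloaded, 0.15 kg: steel coil on a telescopic guide, grey foot 42 mm across. Point: centre of its blue cap (34 mm across, 16 mm tall, flat top 8 mm above the point; grip here), 102 mm above the underside. The cap slides straight down, up to 48 mm, from 2 N at 0.3 to 0.55 N/mm. All three look alike; z is up the spring.
- reject_tray: Stamped stainless steel tray, 173 x 269 x 12 mm, empty and loose on the desk, for the rejected spring. Origin at the centre of its underside, long side along its y; flat floor 2 mm above the desk, 140 mm (x) by 236 mm (y) in size, rim 12 mm high.
- amber_bottle: Amber glass bottle with a white cap, 42 mm across and 85 mm tall, loose bystander; origin at the centre of its underside.
- cobalt_jar: Cobalt blue jar, 70 mm across and 81 mm tall, loose bystander; origin at the centre of its underside.

How it is judged:
On the way:
1. the soft spring is held under the rated load: needle at the green mark with its cap pressed below the red line (value of joint dial between 1.55 and 2.1 rad and z of spring_b_cap_mid in the frame of gauge_line below -0.008 m), for 0.3 s.
At the end, for the whole second after the job is handed in: The soft spring stands upright (within 0.12 rad) on the floor of the steel tray, its axis within 55 mm (tray x) and 103 mm (tray y) of the tray's centre; the two good springs stand upright on the load plate within 20 mm of where they were; the needle is back near zero (below 0.3 rad) (x of spring_b_cap_mid in the frame of reject_tray between -0.055 and 0.055 m and y of spring_b_cap_mid in the frame of reject_tray between -0.103 and 0.103 m and z of spring_b_cap_mid in the frame of reject_tray between 0.096 and 0.11 m and angle between spring_b_cap_mid's own z axis and vertical below 0.12 rad and distance of each of spring_a_cap_mid, spring_c_cap_mid from where it was at the start of the episode below 0.02 m and angle between each of spring_a_cap_mid, spring_c_cap_mid's own z axis and vertical below 0.1 rad and value of joint dial below 0.3 rad); the robot touches nothing.
It fails at once if the needle runs into the red zone (dial above 2.7): the tester is overloaded (value of joint dial above 2.72 rad).
It fails at once if the amber bottle or the cobalt jar is moved more than 30 mm (distance of any of amber_bottle, cobalt_jar from where it was at the start of the episode above 0.03 m).
It also fails if it takes over 61 s, if anything falls off the work surface, if the arm or the gripper's body presses on something with over 40 N, if the wrist force passes 120 N, or if a joint passes its speed limit or range.

### The arm

A 7-joint arm with a two-finger parallel gripper is mounted at the origin on a cart in front of the work surface, level with it; the furniture and walls round the work are solid. World frame = base frame: x ahead of the robot, y to its left, z up, the work surface at z = 0. Lengths are in m, angles in rad, forces in N, time in s.
With the tool pointing down it reaches from about 0.425 to 0.875 m from the base axis. Payload 4.7 kg.
Tool frame: the origin (TCP) lies on the centre line of the jaws, within the pads' length; the fingertips stand 25 mm ahead of it and the grasp point (between the pads) lies 6 mm ahead of it; z points along the fingers, x is the direction in which the jaws open and shut, and the axes are right-handed (so a half turn about z gives the same grasp; the last joint's range is limited). The gripper opens to 85 mm and grips with 20 to 120 N. Pads are 22 mm wide; open, the fingers measure 114 mm over their backs; the gripper's body (76 mm by 85 mm) begins 54 mm behind the grasp point. The pads swing forward as they close: fully open they stand 13 mm farther back than shut.
Start: joints at [0.014, 0.321, -0.07, 1.45, 0.023, 1.371, -0.057], TCP at [0.65, -0, 0.233] pointing down, gripper open.
Joint ranges: [-2.86, 2.86], [-0.3, 2.09], [-1.38, 1.24], [0.06, 2.45], [-1.56, 4.7], [0.09, 2.05], [-2.69, 2.69]. Speed limits (rad/s): [2.57, 2.57, 3.14, 3.14, 3.14, 3.14, 3.14].

### API

Orientations are given as a rotation vector (axis times angle).
In Python, from cell import ctrl gives the robot as it stands. The module is installed in compiled form; this text tells all that it offers. Calls block until the motion is done:
- ctrl.goto(position, orientation): joint-space move of the TCP to a pose.
- ctrl.servo_line(position, velocity=0.15, frame=None, threshold=None): straight line of the TCP; frame=None keeps the orientation; velocity is the mean speed in m/s. With threshold (N) it stops when the force on the tool has changed by that much, and returns True; else False.
- ctrl.movej(angles): joint-space move.
- ctrl.gripper_to(opening): opening from 0.0 (shut) to 1.0 (fully open); the grip force is fixed at half the most; returns when the fingers have stopped.
- ctrl.wait(seconds).
- ctrl.solve_ik(position, orientation): joint angles nearest the present ones, or None.
- ctrl.get_image(name): name is "scene" or "side" or "wrist"; returns (picture, depth): 420x560x3 uint8, red, green, blue; 420x560 float32, m along the optical axis (not along the pixel's ray), 0 where there is no reading.
- ctrl.camera_model(name): a dict with "K" (3x3 intrinsics, pixels), "k1" (the pictures are not rectified: a ray, as slopes to the right and down, at radius r is drawn at 1 + k1 r^2 times it, then the intrinsics apply), "xyz" and "attitude" of the camera in the world. Camera axes: x right, y down, z forward; pixel columns grow to the right and rows downward; lengths in m; the calibration is good to about 2 mm. A picture is of the moment at which its call begins: read the wrist's pose just before it. camera_model takes no time and is no camera call; for the wrist camera it gives the pose at the moment of the call.
A pose or a line that the arm cannot do raises ctrl.IKError and nothing moves.
- ctrl.close_job(): hands the job in, once; it reports no verdict.
Readings, each from a call of its own:
- ctrl.get_t(): time.
- ctrl.get_q(): joint angles.
- ctrl.get_dq(): joint speeds.
- ctrl.get_joint_efforts(): joint torques, N m.
- ctrl.get_ee_pos(): TCP position.
- ctrl.get_eef_rot(): TCP orientation.
- ctrl.get_wrist_force(): force on the tool from outside, world axes, zero at the start.
- ctrl.get_wrist_torque(): the same for the moment, N m.
- ctrl.get_gripper_width(): opening from 0.0 (shut) to 1.0 (fully open).
Only numpy, scipy, OpenCV 4.12 (cv2) and the standard library are available. Lean on these libraries where they do the work, as an engineer would, in place of code of your own. Each camera call takes 0.05 s, during which the arm holds its last target.

## Working session

There is one attempt and no reset: what is moved stays moved. The work goes in short steps, each a Python script; the robot and the scene stay as the last script left them, time stands still between calls to the robot, and variables do not carry over. Pictures are saved under pics/ and viewed, and the job is handed in when it is done.

```bash
mkdir -p pics; ls; cat > h.py <<'E'
import numpy as np, cv2
from scipy.spatial.transform import Rotation as R
from cell import ctrl
def snap(cam,name):
    m=ctrl.camera_model(cam); p,d=ctrl.get_image(cam)
    cv2.imwrite(f'pics/{name}.png',p[:,:,::-1]); np.savez(f'pics/{name}.npz',p=p,d=d,**{k:np.array(v) for k,v in m.items()})
    return p,d,m
E
python3 - <<'E'
from h import *
for c in ['scene','side','wrist']:
    p,d,m=snap(c,c+'0'); print(c,m)
print(ctrl.get_t(),ctrl.get_eef_rot())
E
```

```text
pics
scene {'K': array([[430.72998295,   0.        , 284.41943774],
       [  0.        , 430.72998295, 214.83272196],
       [  0.        ,   0.        ,   1.        ]]), 'k1': -0.006349856528466376, 'xyz': array([ 0.06481655, -0.55021166,  0.66075481]), 'attitude': array([-2.05981299,  0.79727278, -0.439542  ])}
side {'K': array([[531.25586187,   0.        , 283.73890127],
       [  0.        , 531.25586187, 217.17387055],
       [  0.        ,   0.        ,   1.        ]]), 'k1': 0.05346440811340103, 'xyz': array([ 0.30678247, -1.15355969,  0.75175016]), 'attitude': array([-2.05863481,  0.28136501, -0.17108833])}
wrist {'K': array([[360.2230489 ,   0.        , 277.68590668],
       [  0.        , 360.2230489 , 212.01656614],
       [  0.        ,   0.        ,   1.        ]]), 'k1': -0.02725222988147304, 'xyz': array([0.65073989, 0.07731397, 0.37253151]), 'attitude': array([ 2.83728156e+00,  1.60537156e-03, -2.53529350e-03])}
0.15 [ 3.14151086e+00  1.05463202e-04 -2.27324492e-03]
```

View pics/scene0.png

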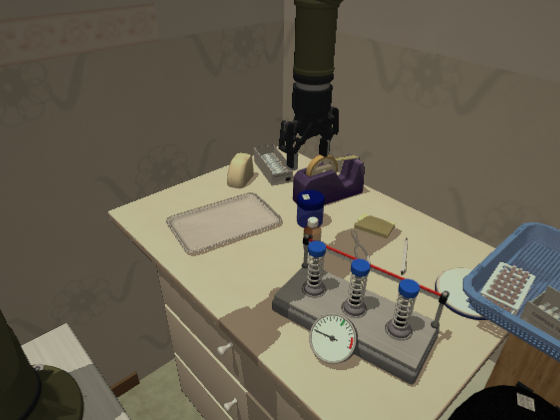

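View pics/side0.png

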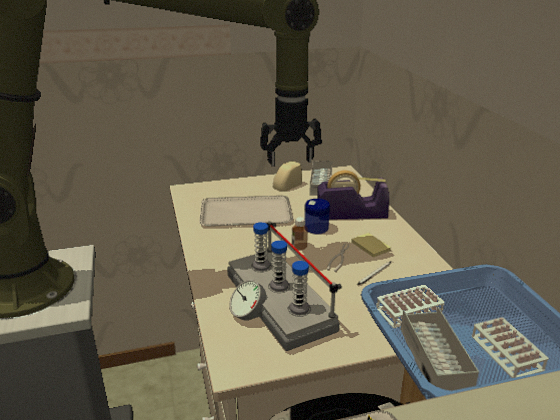

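View pics/wrist0.png

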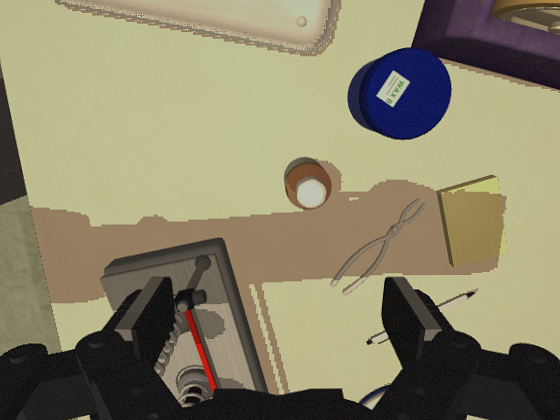

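The scene shows three blue caps at (317,247), (360,267) and (408,288), the tray around (224,222), the amber bottle at (312,228) just beyond the nearest-to-tray spring, and the dial at (333,338). Next I turn the caps and tray into positions.

```bash
cat >> h.py <<'E'
def cloud(f):
    z=np.load(f'pics/{f}.npz'); d=z['d']; K=z['K']
    h,w=d.shape; u,v=np.meshgrid(np.arange(w),np.arange(h))
    pts=np.stack([u,v],-1).reshape(-1,1,2).astype(float)
    n=cv2.undistortPoints(pts,K,np.array([float(z['k1']),0,0,0])).reshape(h,w,2)
    c=np.concatenate([n*d[...,None],d[...,None]],-1)
    W=c@R.from_rotvec(z['attitude']).as_matrix().T+z['xyz']
    W[d==0]=np.nan
    return z['p'],W
def project(P,m):
    r,_=cv2.Rodrigues(np.array(m['attitude'],float)); 
    o,_=cv2.projectPoints(np.atleast_2d(P).astype(float),cv2.Rodrigues(r.T)[0],-r.T@m['xyz'],m['K'],np.array([float(m['k1']),0,0,0]))
    return o.reshape(-1,2)
def circ(xy,r=None):
    from scipy.optimize import least_squares
    if r is None: return least_squares(lambda q:np.hypot(*(xy-q[:2]).T)-q[2],[*xy.mean(0),.02],loss='soft_l1',f_scale=.001).x
E
python3 - <<'E'
from h import *
for f in ['scene0','side0']:
    p,W=cloud(f); hsv=cv2.cvtColor(p,cv2.COLOR_RGB2HSV)
    m=((hsv[...,0]>100)&(hsv[...,0]<125)&(hsv[...,1]>150)&(hsv[...,2]>50)).astype(np.uint8)
    n,l,s,c=cv2.connectedComponentsWithStats(m)
    for i in range(1,n):
        if s[i,4]<60: continue
        q=W[l==i]; q=q[~np.isnan(q[:,0])]
        zt=np.percentile(q[:,2],90); t=q[q[:,2]>zt-.003]
        print(f,c[i].round(),s[i,4],'ztop',zt.round(4),'topmid',((t.min(0)+t.max(0))/2).round(4),t.mean(0).round(4))
    # tray: points 
    if f=='scene0': roi=(slice(185,260),slice(155,290))
    else: roi=(slice(190,232),slice(195,298))
    q=W[roi].reshape(-1,3); g=q[(q[:,2]>.006)&(q[:,2]<.016)]
    print('rim',len(g),cv2.minAreaRect(g[:,:2].astype(np.float32)))
    fl=q[(abs(q[:,2])<.004)]; print('floorz',np.nanmedian(W[roi][20:50,20:70,2]))
E
```

```text
scene0 [311. 197.] 299 ztop 0.0821 topmid [0.7504 0.078  0.0816] [0.7516 0.0772 0.0808]
scene0 [304. 219.] 100 ztop 0.0457 topmid [0.7302 0.0551 0.0465] [0.7313 0.0542 0.046 ]
scene0 [316. 248.] 236 ztop 0.1614 topmid [ 0.5394 -0.1371  0.1606] [ 0.5384 -0.138   0.1605]
scene0 [360. 267.] 261 ztop 0.1612 topmid [ 0.558  -0.2252  0.1603] [ 0.5577 -0.2259  0.1604]
scene0 [408. 288.] 299 ztop 0.1615 topmid [ 0.5773 -0.3133  0.1611] [ 0.5776 -0.3132  0.1605]
rim 934 ((0.5958624482154846, 0.3022514581680298), (0.3387164771556854, 0.2709290087223053), 78.97246551513672)
floorz 0.002514291198292662
side0 [318. 205.] 206 ztop 0.0796 topmid [0.7489 0.0743 0.0794] [0.7502 0.072  0.0784]
side0 [261. 228.] 142 ztop 0.1595 topmid [ 0.5385 -0.1402  0.1588] [ 0.5386 -0.1411  0.1585]
side0 [316. 227.] 114 ztop 0.031 topmid [0.7473 0.0477 0.0322] [0.7422 0.0471 0.032 ]
side0 [279. 247.] 167 ztop 0.1594 topmid [ 0.558  -0.227   0.1592] [ 0.5579 -0.2273  0.1583]
side0 [300. 268.] 194 ztop 0.1595 topmid [ 0.5774 -0.3154  0.1589] [ 0.5774 -0.3158  0.1585]
rim 403 ((0.5771505832672119, 0.22078076004981995), (0.18108774721622467, 0.2697528004646301), 78.68869018554688)
floorz -0.00048172626455550427
```

```bash
cat >> h.py <<'E'
caps=np.array([[.5388,-.1390],[.5578,-.2262],[.5775,-.3144]])
yaw=np.arctan2(*(caps[0]-caps[2])[::-1])   # tester y dir
rot=(R.from_euler('z',yaw)*R.from_euler('x',np.pi)).as_rotvec()
E
python3 - <<'E'
from h import *
print(yaw)
q=ctrl.solve_ik([*caps[1],.215],rot); print(q)
ctrl.gripper_to(0.0)
ctrl.goto([*caps[1],.22],rot)
ctrl.wait(.2)
print(ctrl.get_t(),ctrl.get_ee_pos(),ctrl.get_wrist_force(),ctrl.get_gripper_width())
snap('side','side1');snap('wrist','wrist1')
E
```

```text
1.787955611979968
[ 0.46380098  0.23274093 -0.14412152  1.5983132   0.0342647   1.31301134
  2.10273081]
2.9833 [ 0.55797641 -0.22580356  0.21999618] [0.26034061 0.34485431 0.30620819] 0.002151379417732578
```

View pics/side1.png

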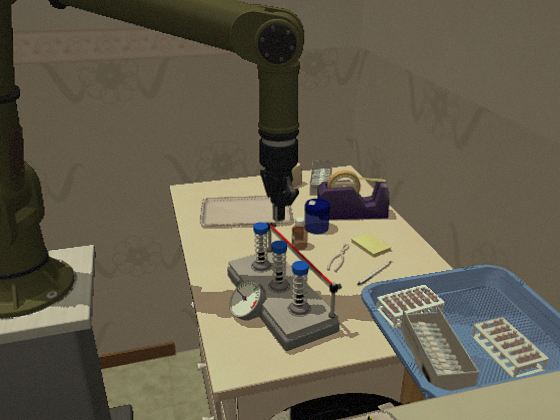

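View pics/wrist1.png

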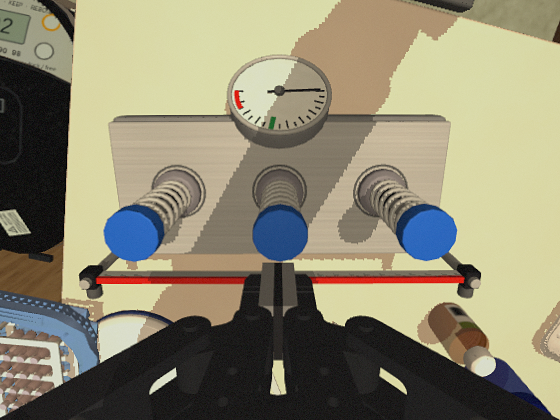

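The closed fingertips sit over the middle cap (column about 279, cap at 280). The wrist camera sees the dial with its needle at zero (pointing right), the green mark at (272,124) and the red zone at (238,100). I'll press the middle spring in small steps while watching the force.

```bash
cat >> h.py <<'E'
def press(i,target=15.5,tag='x',speed=.03):
    xy=caps[i]
    ctrl.wait(.15); f0=ctrl.get_wrist_force()[2]
    z=.188
    ctrl.servo_line([*xy,z],.08)
    log=[]; F=0
    while F<target-.6 and z>.118:
        rem=target-F
        z-= float(np.clip(rem*.6,0.7,6)/1000)*(1 if F>3 or z>.184 else 1)
        ctrl.servo_line([*xy,z],speed); 
        F=abs(ctrl.get_wrist_force()[2]-f0); zz=ctrl.get_ee_pos()[2]
        log.append((round(zz,4),round(F,2)))
        if F>19: break
    ctrl.wait(.1)
    F=abs(ctrl.get_wrist_force()[2]-f0)
    print(log[::2]+log[-1:],'F',F,ctrl.get_ee_pos(),ctrl.get_wrist_torque())
    snap('wrist','press_'+tag); snap('side','presss_'+tag)
    print('t',ctrl.get_t())
    return F
E
python3 - <<'E'
from h import *
press(1,tag='b')
E
```

```text
[(np.float64(0.182), np.float64(0.64)), (np.float64(0.1697), np.float64(0.56)), (np.float64(0.1583), np.float64(1.64)), (np.float64(0.1465), np.float64(5.64)), (np.float64(0.1359), np.float64(8.61)), (np.float64(0.1281), np.float64(9.87)), (np.float64(0.1224), np.float64(11.88)), (np.float64(0.1181), np.float64(13.35)), (np.float64(0.1181), np.float64(13.35))] F 13.270637043707065 [ 0.55853021 -0.22652106  0.11814048] [0.13800805 0.47043759 0.00090981]
t 8.7
```

View pics/press_b.png

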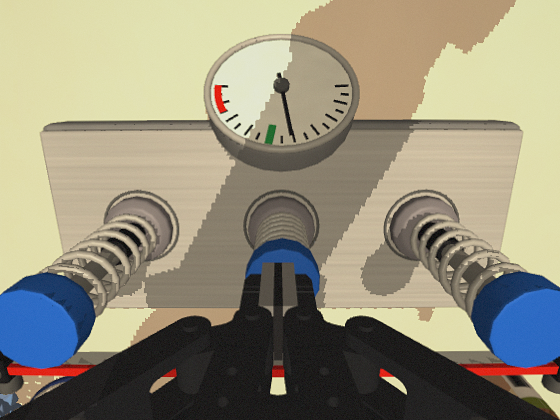

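View pics/presss_b.png

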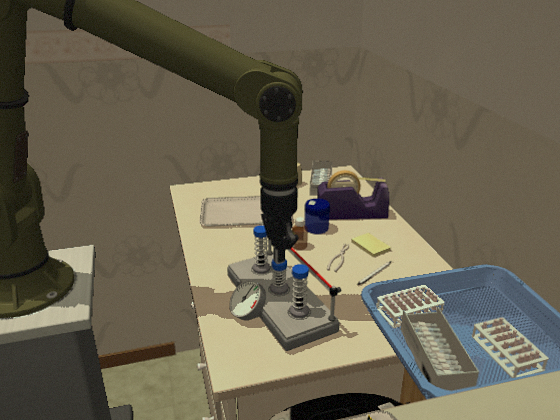

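```bash
python3 - <<'E'
from h import *
p,W=cloud('press_b')
for y in range(236,300,6): print(y,[tuple(W[y,x].round(3)) for x in (262,282,305)],p[y,262],p[y,282])
im=p[180:330,200:360]; cv2.imwrite('pics/crop_b.png',cv2.resize(im,None,fx=4.5,fy=3.9,interpolation=cv2.INTER_NEAREST)[:,:,::-1])
p=np.load('pics/presss_b.npz')['p'][210:330,220:350]; cv2.imwrite('pics/crop_bs.png',cv2.resize(p,None,fx=5,fy=5,interpolation=2)[:,:,::-1])
E
```

```text
236 [(np.float64(0.553), np.float64(-0.236), np.float64(0.084)), (np.float64(0.546), np.float64(-0.227), np.float64(0.097)), (np.float64(0.552), np.float64(-0.212), np.float64(0.073))] [120 112  95] [123 114  96]
242 [(np.float64(0.554), np.float64(-0.235), np.float64(0.09)), (np.float64(0.544), np.float64(-0.227), np.float64(0.108)), (np.float64(0.55), np.float64(-0.214), np.float64(0.087))] [107  99  83] [28 47 83]
248 [(np.float64(0.548), np.float64(-0.235), np.float64(0.11)), (np.float64(0.544), np.float64(-0.227), np.float64(0.115)), (np.float64(0.546), np.float64(-0.216), np.float64(0.105))] [23 47 81] [28 57 97]
254 [(np.float64(0.549), np.float64(-0.235), np.float64(0.115)), (np.float64(0.546), np.float64(-0.227), np.float64(0.117)), (np.float64(0.545), np.float64(-0.217), np.float64(0.114))] [ 30  56 100] [ 36  77 136]
260 [(np.float64(0.551), np.float64(-0.235), np.float64(0.117)), (np.float64(0.549), np.float64(-0.226), np.float64(0.117)), (np.float64(0.547), np.float64(-0.216), np.float64(0.117))] [ 39  78 137] [ 34  76 137]
266 [(np.float64(0.55), np.float64(-0.235), np.
[... 480 characters left out ...]
34)), (np.float64(0.55), np.float64(-0.217), np.float64(0.128))] [85 80 68] [69 61 57]
284 [(np.float64(0.55), np.float64(-0.234), np.float64(0.14)), (np.float64(0.548), np.float64(-0.227), np.float64(0.139)), (np.float64(0.55), np.float64(-0.217), np.float64(0.132))] [89 84 75] [66 62 54]
290 [(np.float64(0.55), np.float64(-0.234), np.float64(0.144)), (np.float64(0.549), np.float64(-0.227), np.float64(0.143)), (np.float64(0.55), np.float64(-0.217), np.float64(0.137))] [87 82 72] [53 48 43]
296 [(np.float64(0.55), np.float64(-0.234), np.float64(0.148)), (np.float64(0.548), np.float64(-0.227), np.float64(0.148)), (np.float64(0.55), np.float64(-0.218), np.float64(0.142))] [86 81 71] [54 51 46]
```

View pics/crop_b.png

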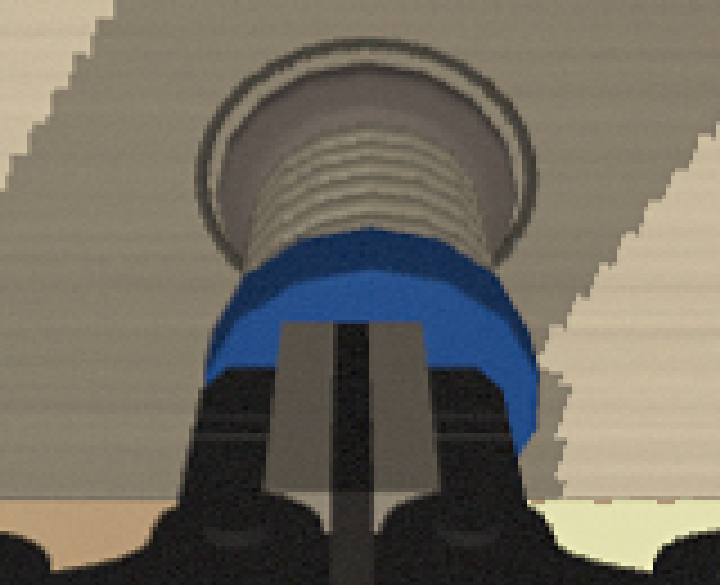

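View pics/crop_bs.png

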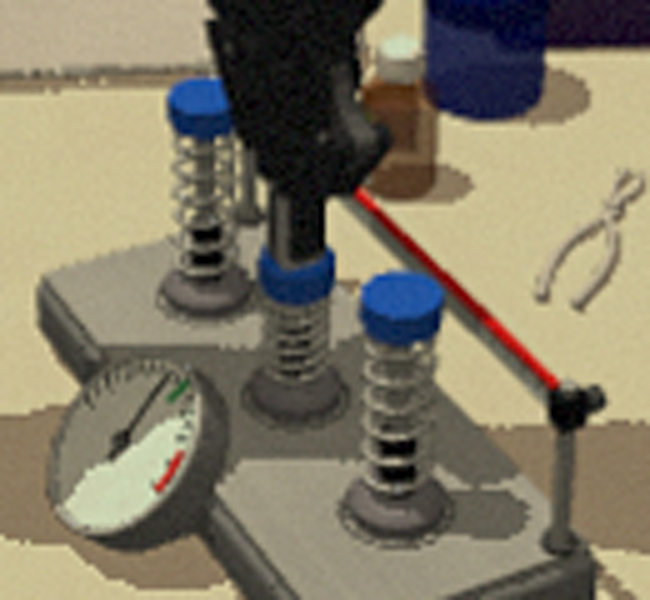

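```bash
python3 - <<'E'
from h import *
p,W=cloud('wrist1')
for y in range(255,330,6): print(y,[tuple(W[y,x].round(3)) for x in (268,290)],p[y,268])
print(ctrl.camera_model('wrist')['xyz']-ctrl.get_ee_pos())
p,W=cloud('wrist0')
for y in range(270,340,10): print(y,[tuple(W[y,x].round(3)) for x in (150,165,395,410)])
E
```

```text
255 [(np.float64(0.574), np.float64(-0.228), np.float64(0.16)), (np.float64(0.571), np.float64(-0.215), np.float64(0.159))] [ 36  75 129]
261 [(np.float64(0.653), np.float64(-0.215), np.float64(-0.001)), (np.float64(0.647), np.float64(-0.192), np.float64(0.001))] [180 151 114]
267 [(np.float64(0.548), np.float64(-0.232), np.float64(0.228)), (np.float64(0.547), np.float64(-0.223), np.float64(0.227))] [81 75 67]
273 [(np.float64(0.549), np.float64(-0.231), np.float64(0.232)), (np.float64(0.547), np.float64(-0.223), np.float64(0.232))] [83 75 67]
279 [(np.float64(0.549), np.float64(-0.231), np.float64(0.238)), (np.float64(0.546), np.float64(-0.223), np.float64(0.238))] [83 77 69]
285 [(np.float64(0.549), np.float64(-0.231), np.float64(0.242)), (np.float64(0.547), np.float64(-0.223), np.float64(0.242))] [83 79 70]
291 [(np.float64(0.549), np.float64(-0.231), np.float64(0.246)), (np.float64(0.547), np.float64(-0.223), np.float64(0.246))] [80 77 67]
297 [(np.float64(0.549), np.float64(-0.231), np.float64(0.251)), (np.float64(0.547), np.float64(-0.223), np.float64(0.251))] [83 76 68]
303 [(
[... 1691 characters left out ...]
608), np.float64(0.01), np.float64(0.268)), (np.float64(0.608), np.float64(0.001), np.float64(0.255)), (np.float64(0.693), np.float64(0.004), np.float64(0.259)), (np.float64(0.694), np.float64(0.012), np.float64(0.27))]
320 [(np.float64(0.608), np.float64(0.007), np.float64(0.27)), (np.float64(0.608), np.float64(-0.002), np.float64(0.256)), (np.float64(0.693), np.float64(0.0), np.float64(0.259)), (np.float64(0.693), np.float64(0.01), np.float64(0.273))]
330 [(np.float64(0.608), np.float64(0.005), np.float64(0.272)), (np.float64(0.608), np.float64(-0.006), np.float64(0.256)), (np.float64(0.693), np.float64(-0.002), np.float64(0.261)), (np.float64(0.693), np.float64(0.006), np.float64(0.274))]
```

The reported TCP sits almost at the fingertips when shut, not 25 mm behind them. Two readings agree on this: contact came at TCP z≈0.16, and the depth shows the tips at the cap top, 0.117, with TCP at 0.118. I'll allow for that in the grasp.

The needle, from the pivot at (282,86) to (291,134), is about 19° short of the green mark at (271,133). The cap has already sunk far, so I'll continue down gently.

```bash
python3 - <<'E'
from h import *
xy=caps[1]; z=.1180; F=0
f0=0.306
log=[]
while z>.1025:
    z-=.0015; ctrl.servo_line([*xy,z],.02); ctrl.wait(.05)
    F=abs(ctrl.get_wrist_force()[2]-f0); log.append((round(z,4),round(float(F),2)))
    if F>15.9: break
print(log)
p,d,m=snap('wrist','press_b2'); print(ctrl.get_t(),ctrl.get_ee_pos())
im=p[20:190,180:390]; cv2.imwrite('pics/dial_b2.png',cv2.resize(im,None,fx=3.5,fy=3.5,interpolation=2)[:,:,::-1])
p,d,m=snap('side','presss_b2')
E
```

```text
[(0.1165, 11.94), (0.115, 12.7), (0.1135, 12.86), (0.112, 12.96), (0.1105, 14.26), (0.109, 13.97), (0.1075, 15.3), (0.106, 14.73), (0.1045, 15.02), (0.103, 15.37), (0.1015, 16.56)]
12.05 [ 0.55864268 -0.22651261  0.10453255]
```

View pics/dial_b2.png

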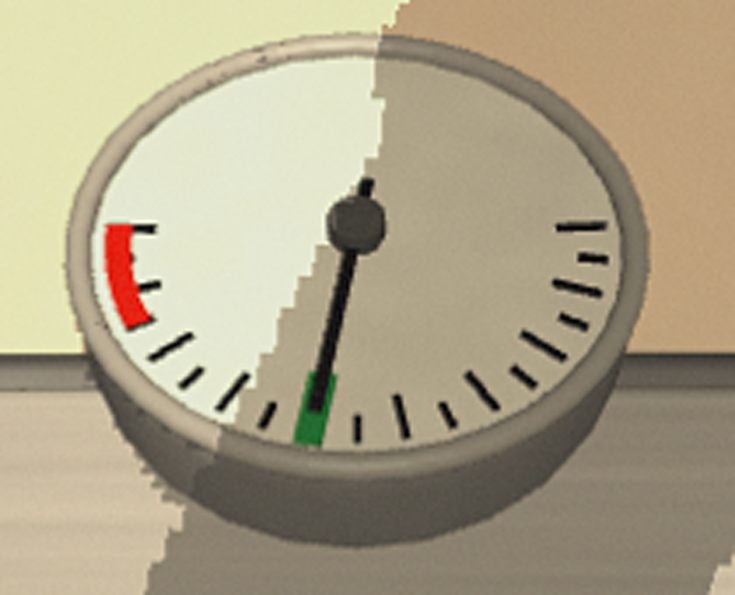

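The needle is on the green mark. I'll hold it there and compare the cap with the red line.

```bash
python3 - <<'E'
from h import *
ctrl.wait(.7)
snap('wrist','press_b3')
for f in ['press_b3']:
    p,W=cloud(f); hsv=cv2.cvtColor(p,cv2.COLOR_RGB2HSV)
    m=(hsv[...,0]>100)&(hsv[...,0]<125)&(hsv[...,1]>120); m[:, :235]=0; m[:,330:]=0
    q=W[m]; q=q[~np.isnan(q[:,2])]; print('cap top',np.percentile(q[:,2],[50,90,97]))
    r=((hsv[...,0]<6)|(hsv[...,0]>174))&(hsv[...,1]>180); r[:200]=0; v=W[r]; v=v[~np.isnan(v[:,2])];print('line z',np.percentile(v[:,2],[10,50,90]),len(v))
im=p[20:190,180:390]; cv2.imwrite('pics/dial_b3.png',cv2.resize(im,None,fx=2.5,fy=2.5)[:,:,::-1])
p=np.load('pics/presss_b2.npz')['p'][210:330,220:350]; cv2.imwrite('pics/crop_bs2.png',cv2.resize(p,None,fx=5,fy=5,interpolation=2)[:,:,::-1])
E
```

```text
cap top [0.10215537 0.10332857 0.10711261]
line z [0.1136465  0.11538819 0.116428  ] 906
```

View pics/dial_b3.png

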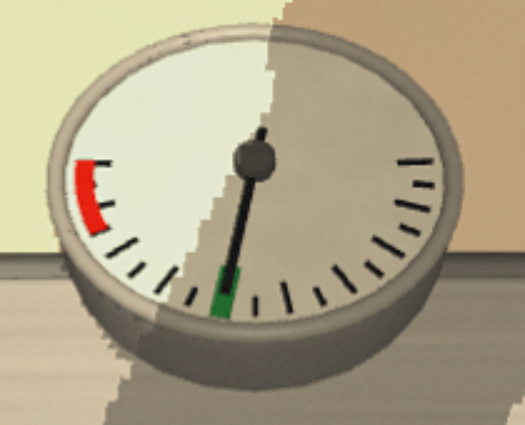

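View pics/crop_bs2.png

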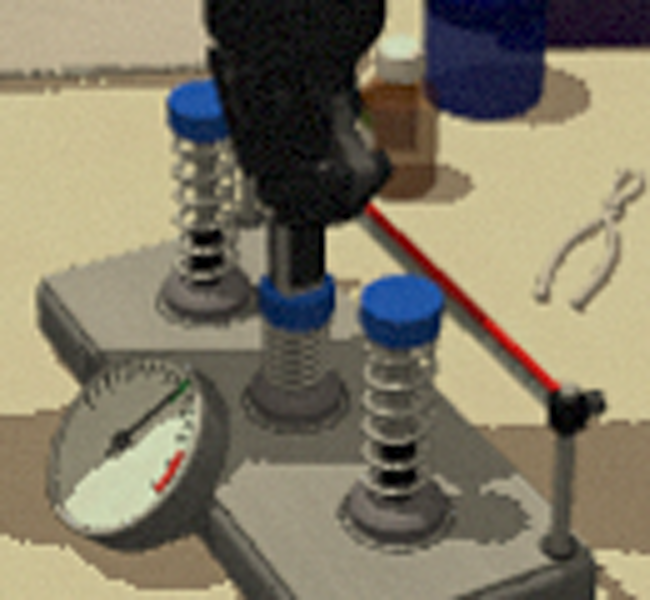

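The cap top is at 0.103 and the red line at 0.115–0.116, with the needle on green before and after a hold of over 0.7 s. The middle spring is the soft one. Next I release it, grip its cap and look.

```bash
python3 - <<'E'
from h import *
ctrl.servo_line([*caps[1],.150],.06)
ctrl.servo_line([*caps[1],.195],.1)
ctrl.gripper_to(0.68)
snap('wrist','pre')
p,W=cloud('pre'); hsv=cv2.cvtColor(p,cv2.COLOR_RGB2HSV)
m=((hsv[...,0]>100)&(hsv[...,0]<125)&(hsv[...,1]>120)).astype(np.uint8)
n,l,s,c=cv2.connectedComponentsWithStats(m)
for i in range(1,n):
    if s[i,4]>200:
        q=W[l==i]; t=q[q[:,2]>.157]; print(c[i],((t.min(0)+t.max(0))/2) if len(t) else None)
print(ctrl.get_t(),ctrl.get_ee_pos(),ctrl.get_gripper_width())
for pos in ([*caps[1],.26],[.577,.221,.26],[.577,.221,.085]): print(ctrl.solve_ik(pos,rot))
E
```

```text
[280.54296875 249.01595052] [ 0.56009223 -0.2236073   0.15928016]
[443.88381241 248.15552194] [ 0.54026462 -0.13618712  0.15926653]
[117.09489051 249.03832117] [ 0.57959049 -0.31091463  0.15941759]
15.0417 [ 0.55781412 -0.22620874  0.19502202] 0.6789531521072134
[ 0.46261137  0.21192631 -0.14276593  1.53337974  0.03038266  1.39845766
  2.10574149]
[-0.03768783  0.27262876 -0.45483195  1.48287178  0.12005251  1.41376498
  1.29125211]
[-0.04727442  0.40037253 -0.44421035  1.68891793  0.1895561   1.0950409
  1.23995483]
```

View pics/pre.png

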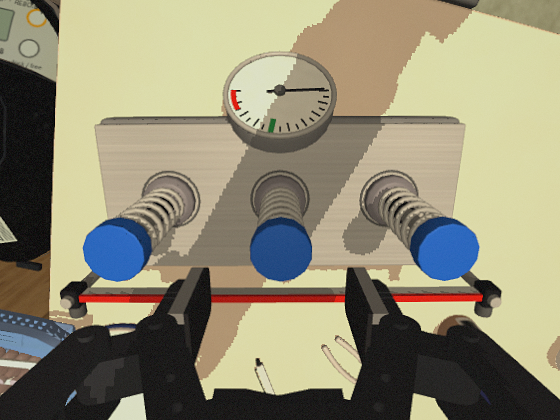

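The middle cap at (280,249) is centred between the open pads (columns 210–345). All three springs are back up and the needle is at zero. Now the grip and a short lift.

```bash
python3 - <<'E'
from h import *
xy=[.5585,-.2255]
hit=ctrl.servo_line([*xy,.130],.08,threshold=6); print('hit',hit,ctrl.get_ee_pos())
if not hit:
    ctrl.gripper_to(0.0); print(ctrl.get_gripper_width(),ctrl.get_wrist_force())
    ctrl.servo_line([*xy,.160],.08)
snap('wrist','grip');snap('side','grips')
print(ctrl.get_t(),ctrl.get_gripper_width(),ctrl.get_wrist_force())
p=np.load('pics/grips.npz')['p'][180:340,200:360]; cv2.imwrite('pics/grips_c.png',cv2.resize(p,None,fx=3.6,fy=3.6,interpolation=2)[:,:,::-1])
E
```

```text
hit False [ 0.55895511 -0.22566869  0.13057588]
0.376201641156103 [-0.06229481  0.1410247   1.6994045 ]
16.9917 0.3737332388638961 [-0.50073565  0.09090596 -1.39906792]
```

View pics/grips_c.png

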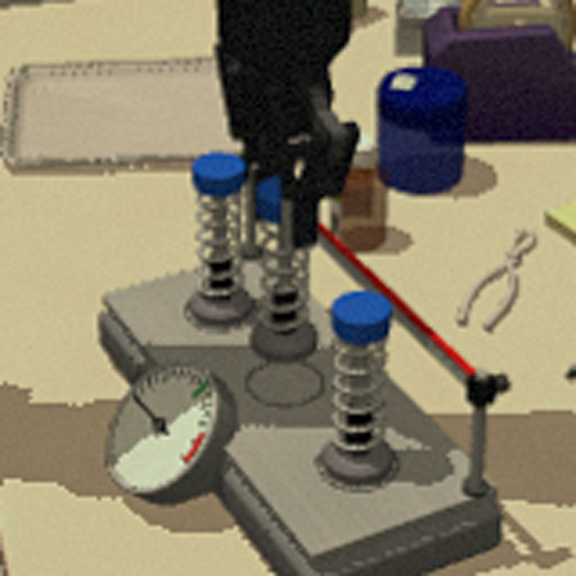

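View pics/grip.png

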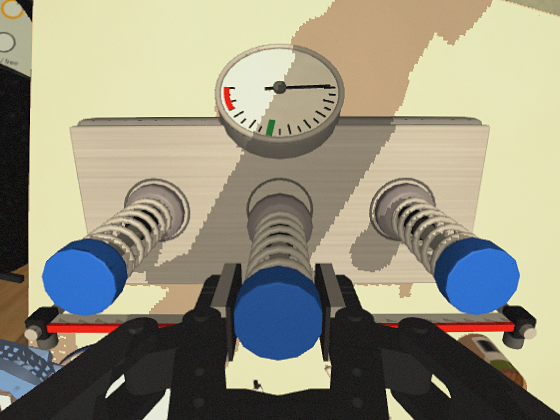

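The spring is lifted, gripped by its cap and hanging straight. Next I carry it high over the neighbouring spring to the tray.

```bash
python3 - <<'E'
from h import *
ctrl.servo_line([.5585,-.2255,.268],.12)
ctrl.servo_line([.577,.221,.268],.14)
ctrl.wait(.2)
ctrl.servo_line([.577,.221,.110],.12)
ctrl.wait(.2)
print(ctrl.get_t(),ctrl.get_ee_pos(),ctrl.get_wrist_force(),ctrl.get_gripper_width())
snap('wrist','tr');snap('scene','trs')
E
```

```text
23.25 [0.57732918 0.22109694 0.11060788] [-0.40333036 -0.77695707 -1.34708034] 0.3724274144401396
```

View pics/trs.png

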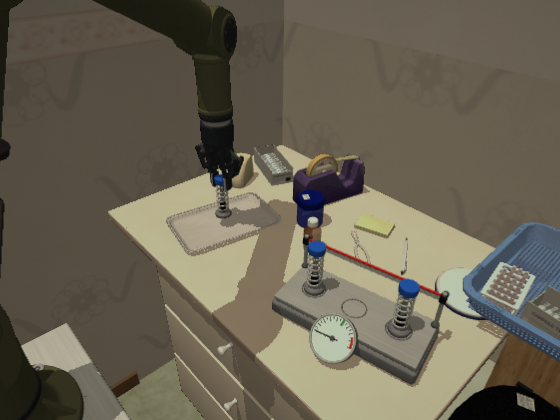

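View pics/tr.png

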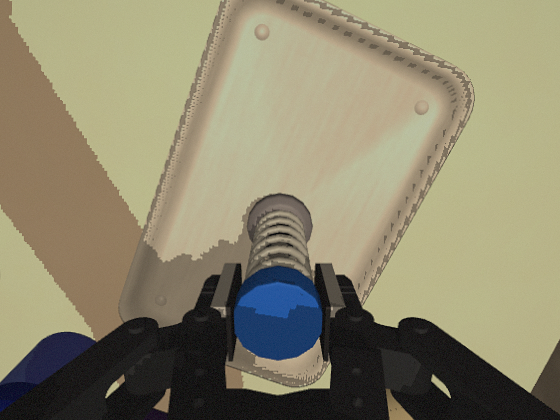

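The spring hangs over the middle of the tray floor (foot at (280,218) in the wrist view). Now I lower it onto the floor and release.

```bash
python3 - <<'E'
from h import *
hit=ctrl.servo_line([.577,.221,.090],.06,threshold=2)
if not hit: hit=ctrl.servo_line([.577,.221,.078],.02,threshold=1.5)
ctrl.wait(.1)
print(hit,ctrl.get_ee_pos(),ctrl.get_wrist_force(),ctrl.get_t())
snap('side','low'); snap('wrist','loww')
p=np.load('pics/low.npz')['p'][130:240,190:310]; cv2.imwrite('pics/low_c.png',cv2.resize(p,None,fx=5,fy=5,interpolation=2)[:,:,::-1])
E
```

```text
True [0.57526017 0.2201454  0.08699524] [ 0.09010065 -0.14733121 -0.8692346 ] 23.8417
```

View pics/low_c.png

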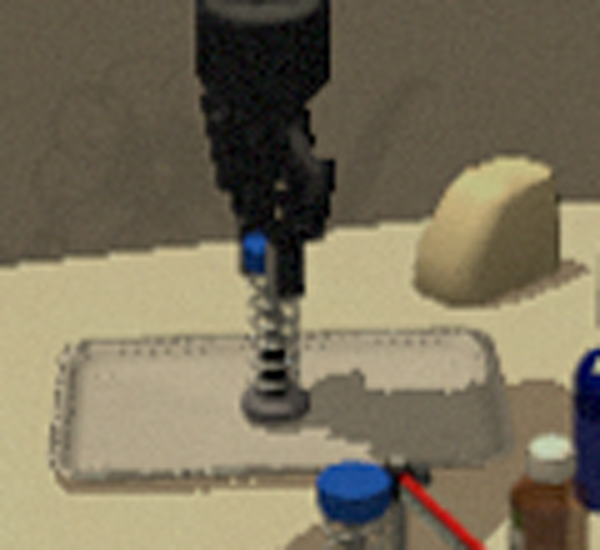

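It stopped early on force noise: the TCP is at 0.087 and contact is expected near 0.082. I'll finish the descent and check the force.

```bash
python3 - <<'E'
from h import *
fs=[]
for z in (.085,.0835,.082,.081,.080):
    ctrl.servo_line([.577,.221,z],.02); ctrl.wait(.15)
    f=np.mean([ctrl.get_wrist_force()[2] for _ in range(3)]); fs.append((ctrl.get_ee_pos()[2].round(4),f.round(2)))
    if f>1.2: break
print(fs,ctrl.get_t())
snap('wrist','rel0')
ctrl.gripper_to(0.7)
ctrl.wait(.2)
snap('wrist','rel1'); snap('side','rel1s')
print(ctrl.get_t())
E
```

```text
[(np.float64(0.085), np.float64(-1.53)), (np.float64(0.0835), np.float64(-1.46)), (np.float64(0.0824), np.float64(2.41))] 25.2
25.9333
```

View pics/rel1.png

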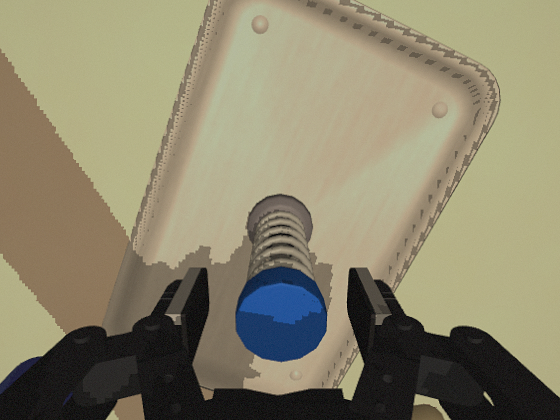

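Released: both pads are clear of the cap at (281,313) and the spring is standing. I'll retreat upward and check everything.

```bash
python3 - <<'E'
from h import *
x,y,_=ctrl.get_ee_pos()
ctrl.servo_line([x,y,.20],.1); ctrl.servo_line([x-.06,y,.30],.15); ctrl.wait(.3)
snap('scene','fs'); snap('side','fside'); snap('wrist','fw')
for f in ['fs','fside']:
    p,W=cloud(f); hsv=cv2.cvtColor(p,cv2.COLOR_RGB2HSV)
    m=((hsv[...,0]>100)&(hsv[...,0]<125)&(hsv[...,1]>150)&(hsv[...,2]>50)).astype(np.uint8)
    n,l,s,c=cv2.connectedComponentsWithStats(m)
    for i in range(1,n):
        if s[i,4]<40: continue
        q=W[l==i]; q=q[~np.isnan(q[:,0])]; zt=np.percentile(q[:,2],90); t=q[q[:,2]>zt-.003]
        print(f,c[i].round(),'topmid',((t.min(0)+t.max(0))/2).round(4))
p=np.load('pics/fs.npz')['p'][150:400,140:480]; cv2.imwrite('pics/fs_c.png',cv2.resize(p,None,fx=2.3,fy=2.3,interpolation=2)[:,:,::-1])
print(ctrl.get_t())
E
```

```text
fs [221. 189.] topmid [0.5759 0.2183 0.1129]
fs [311. 197.] topmid [0.7517 0.0794 0.0812]
fs [303. 216.] topmid [0.7252 0.0709 0.0539]
fs [316. 248.] topmid [ 0.539  -0.1371  0.1608]
fs [408. 288.] topmid [ 0.5775 -0.3133  0.1608]
fside [244. 181.] topmid [0.5756 0.2202 0.1111]
fside [318. 205.] topmid [0.7494 0.074  0.0791]
fside [314. 223.] topmid [0.7376 0.0551 0.0552]
fside [261. 228.] topmid [ 0.5389 -0.1414  0.1589]
fside [300. 268.] topmid [ 0.5781 -0.3145  0.159 ]
28.6417
```

View pics/fs_c.png

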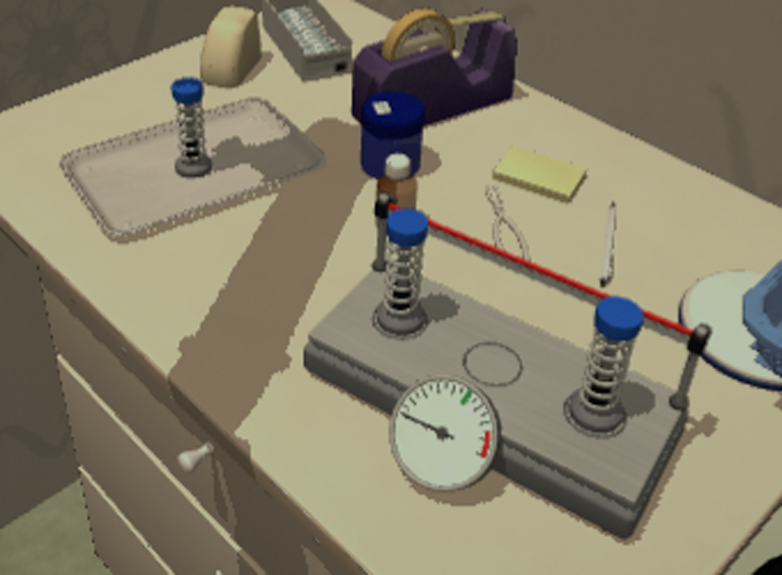

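View pics/fside.png

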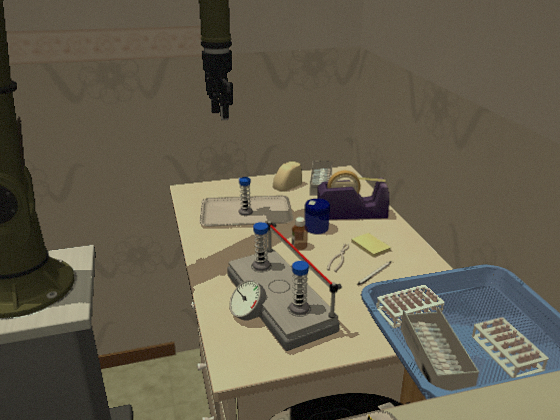

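The rejected spring stands upright near the tray's centre and the good springs have not moved. The needle is at zero and the bystanders are in place, so I'm handing in.

```bash
python3 -c "
from cell import ctrl
ctrl.close_job(); print(ctrl.get_t())"
```

```text
the job is handed in; nothing more can be done
the job is handed in; nothing more can be done
```

The middle spring was the soft one. It now stands upright in the steel tray, and the job was handed in at about 29 s of the 61 s allowed.

- **Finding it:** I pressed the middle spring first. With the needle on the green mark, held for over 0.7 s, its cap top was at z ≈ 0.103 m. The red line was at ≈ 0.116 m, so the cap was about 12 mm below it. I did not press the other two springs, since the first was clearly soft. The needle stayed well short of the red zone in every picture.
- **Final camera checks:**
  - The soft spring's cap top is at about (0.576, 0.219, 0.112), within a few mm of the tray's centre.
  - Both good springs are within about 2 mm of where they started.
  - The needle is at zero.
  - The jar reads within about 2 mm of its start. I checked the bottle only by eye, and it looks unmoved.
  - The gripper is clear of everything.
- **What disagreed:**
  - The reported tool point lay almost at the shut fingertips, not 25 mm behind them. Contact and depth both showed this, and I set the grasp height from the measurement.
  - The wrist force was noisy by about 1 N. It stopped one descent early, and I finished that in small steps. I judged the load by the dial picture, not by the force alone.

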